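# Build up the dead load on a plug tester with slotted weights

### The job

Build up the load on the plug tester: slide the thick brass weight, and then the thin red weight, sideways onto the stem above the blue weight, each fully home and lying flat, with its slot facing the opposite way from the slot of the weight directly beneath it. Set each one down gently: do not drop it or press down on the stack, because the soft plug under the rod must not be crushed. Leave the blue weight on the pan and everything else where it stands.

Things in the scene. Friction and masses are not known exactly. Their poses are not given: they have to be found in the camera images.
- tester: Plug tester, fixed to the bench: grey base plate 150 x 160 mm, two columns and a crosshead to 145 mm, dial gauge, sample cup. Above all this a vertical loading rod carries a round aluminium weight pan, 84 mm across, upper face about 165 mm up. Nothing but the stem and its weights rises above the pan: it can be approached from any side. Origin: underside of the base, on the rod's axis.
- stem_foot (a point): Foot of the steel stem that rises from the middle of the pan: on the stem's axis, at the pan's upper face; z up. The stem is 8 mm thick and ends in a dark round head, 18 mm across and 8 mm high, whose underside is 66 mm and top 74 mm above the pan. The head is wider than the slots, so weights go on only sideways, below the head.
- bottom_c (a point): Centre (half-way up) of the blue-painted slotted weight that already lies loose on the pan around the stem: disc 66 mm across, 20 mm thick, 0.5 kg. z up; its x axis points from the centre along the slot to the slot's open mouth at the rim. The slot is 12 mm wide and ends 6 mm past the centre.
- thick_c (a point): Centre (half-way up) of the thick brass slotted weight, lying flat on the bench to one side at the start: disc 66 mm across, 20 mm thick, about 0.5 kg. z up; its x axis points from the centre to the open mouth of its slot; slot 12 mm wide, ending 6 mm past the centre, so that the stem stands at the disc's centre (2 mm of play all round) when the weight is fully home.
- thick_slot (a point): Mouth of the thick brass weight's slot: on its rim, 33 mm from its centre along its x axis, half-way up.
- thin_c (a point): Centre (half-way up) of the thin red-painted slotted weight, lying flat on the bench on the other side at the start: disc 66 mm across, 12 mm thick, about 0.28 kg; slot and axes as on the thick brass weight. Either weight may be on either side.
- thin_slot (a point): Mouth of the thin red weight's slot: on its rim, 33 mm from its centre along its x axis, half-way up.
- load_rod (a joint): Sinking of the rod, pan and stem into the springy plug, m: about 0 at the start, growing downward, 0.25 mm per newton of load: about 1.2 mm under the thick weight and 0.7 mm more under the thin one. At 7.5 mm (some 20 N of pressing beyond the weights) the plug is crushed; a rod that moves faster than 0.12 m/s shows that a weight was dropped.
- small_w_c (a point): Bystander: small brass slotted weight, 44 mm across, 10 mm thick, lying on the bench behind the tester's left side; not part of this load. Point at its centre.
- pot_c (a point): Bystander: terracotta-coloured pot in a saucer with a seedling, 128 mm across at the saucer, 88 mm high with leaves to about 130 mm, at the back left. Point on its axis, 45 mm up.
- bottle_c (a point): Bystander: glass bottle with a blue cap, 70 mm across, 150 mm high, at the back right. Point on its axis, 75 mm up.
- brush_c (a point): Bystander: brush, 190 mm long, lying crosswise on the bench between the robot and the tester. Point near its middle.
- loupe_c (a point): Bystander: steel stand magnifier, 48 mm across, 46 mm high, behind the tester's right side. Point on its axis, 20 mm up.
- beaker_c (a point): Bystander: empty glass beaker, 68 mm across, 90 mm high, far back left. Point on its axis, half-way up.
Not all that is in view belongs to the job. Of the things like the part that bears thin_c, leave any that is green; of the rest the larger one is meant.

How it is judged (in metres and radians):
On the way, in this order (a step that is already met when the one before it is completed fails the run):
1. the thick brass weight lies home on the blue one, slot facing the opposite way (horizontal distance between thick_c and stem_foot below 0.006 m and z of thick_c in the frame of bottom_c between 0.0175 and 0.0225 m and angle between thick_c's own z axis and vertical below 0.08 rad and x of thick_slot in the frame of bottom_c below -0.02 m), for 0.2 s.
2. the thin red weight lies home on the brass one, slot facing the opposite way (horizontal distance between thin_c and stem_foot below 0.006 m and z of thin_c in the frame of thick_c between 0.0135 and 0.0185 m and angle between thin_c's own z axis and vertical below 0.08 rad and x of thin_slot in the frame of thick_c below -0.02 m), for 0.2 s.
At the end, for the whole second after the job is handed in: Blue, brass and red weight lie in this order on the pan, flat on one another (2.5 mm, 4 degrees), centres within 6 mm of the stem axis, each slot facing opposite to the one beneath (within about 50 degrees), released and at rest (all of step 1 and all of step 2 and horizontal distance between bottom_c and stem_foot below 0.006 m and z of bottom_c in the frame of stem_foot below 0.0125 m and velocity of joint load_rod below 0.01 m/s); the robot touches nothing.
It fails at once if the stack was pressed down and the plug crushed (value of joint load_rod above 0.0075 m).
It fails at once if a weight was dropped or slammed onto the stack (velocity of joint load_rod above 0.12 m/s).
It fails at once if another thing on the bench was moved (distance of any of small_w_c, pot_c, bottle_c, brush_c, loupe_c, beaker_c from where it was at the start of the episode above 0.03 m).
It also fails if it takes over 70 s, if anything falls off the work surface, if the arm or the gripper's body presses on something with over 40 N, if the wrist force passes 120 N, or if a joint passes its speed limit or range.

### The arm

A 6-joint arm with a two-finger parallel gripper is mounted at the origin on the work surface. World frame = base frame: x ahead of the robot, y to its left, z up, the work surface at z = 0. Lengths are in mm, angles in rad, forces in N, time in s.
With the tool pointing down it reaches from about 275 to 750 mm from the base axis. Payload 10.2 kg.
Tool frame: the origin (TCP) lies midway between the tips of the shut fingers; the grasp point (between the pads) lies 19 mm behind it; z points along the fingers, y is the line along which they close (so a half turn about z gives the same grasp; the last joint's range is limited). The gripper opens to 85 mm and grips with 20 to 120 N. Pads are 22 mm wide; open, the fingers measure 114 mm over their backs; the gripper's body (76 mm by 85 mm) begins 54 mm behind the grasp point. The pads swing forward as they close: fully open they stand 13 mm farther back than shut.
Start: joints at [1.025, 0.313, 1.498, -0, 1.331, -0.223], TCP at [166.555, 497.886, 231.294] pointing down, gripper open.
Joint ranges: [-2.94, 2.94], [-0.97, 2.17], [0.19, 2.56], [-1.23, 4.37], [0.02, 3.11], [-2.88, 2.88]. Speed limits (rad/s): [2.39, 2.39, 3.01, 3.14, 3.14, 3.14].

### API

Orientations are given as a unit quaternion [w, x, y, z].
In Python, from rig import ctrl gives the robot as it stands.
- The arm moves only by the tool send_rows, never from a script. Its argument "targets" is a list of rows, each an object with "offset": the shift along the world's x, y, z in cm, a list of three; "spin": the turn about the world's z in rad. A call has 1 to 8 rows; each row is the pose to reach, as a shift and turn from the pose commanded when the call began; what a row does not reach only later rows make up. A row lasts 1/12 s, in which the tool goes at most 41.7 mm and 7.16 degrees, less where a joint would pass 70% of its speed; a pose out of reach is approached as far as the arm can. A call with a gripper value outside its range is refused whole. "grip" is the opening, from 0 (shut) to 1 (fully open), set as the call begins (left out, the last holds). The fingers move at their own pace and stop on an object; "squeeze" is the grip in N (left out, the last holds). Time passes only in rows, so rows that repeat a pose let the fingers close. It gives the time, the measured TCP pose, the force, the opening and the grip force at its end, in the units of the state.
- ctrl.sense(): the state, without advancing time (a new reading comes with each control period).
- ctrl.capture(name): name is "side" or "top"; returns (picture, depth): 480x640x3 uint8, red, green, blue; 480x640 float32, mm along the optical axis (not along the pixel's ray), 0 where there is no reading.
- ctrl.calibration(name): a dict with "fx", "fy", "cx", "cy" (pixels), "view" (4x4, takes a point from world to camera coordinates). Camera axes: x right, y down, z forward; pixel columns grow to the right and rows downward; lengths in mm; the calibration is good to about 2 mm. A picture is of the moment at which its call begins. calibration takes no time and is no camera call.
- ctrl.finish_job(): hands the job in; it is judged then, once.
Trained networks look in the newest picture that a camera, given by its name, has taken for a name from the list of things; names that differ only in an ending like _2 or _b are one class to them, and where a whole thing is asked for, a point or a joint stands for the part that bears it (a point fixed in the world has none). Each returns a list of dicts, best first, with "conf" (0 to 1); they miss things now and then, are a little off and sometimes report something else, mostly with a low value. They report only what shows in the picture. A call takes as long as a camera call. They do not tell look-alikes from the thing itself.
- ctrl.search_frame(camera, query): "box" ([left, top, right, bottom] in pixels, round what is visible of it).
- ctrl.place_of(camera, query): "uv" ([column, row] in pixels: a listed point, or the origin of a listed thing).
The state is a dict: "time_s": time; "joints": joint angles; "dq": joint speeds; "tau": joint torques, N m; "eef_pos": TCP position; "ee_rot": TCP orientation; "force": force on the tool from outside, world axes, zero at the start; "wrist_torque": the same for the moment, N m; "grip_width": opening from 0.0 (shut) to 1.0 (fully open); "grip_force": force on a finger pad.
Only numpy, scipy, OpenCV 4.12 (cv2) and the standard library are available. Lean on these libraries where they do the work, as an engineer would, in place of code of your own. Each camera call takes 0.05 s, during which the arm holds its last target. There are 200 camera calls.

## Working session

There is one attempt and no reset: what is moved stays moved. The work goes in short steps, Python scripts to look and compute and a tool call to move; the robot and the scene stay as the last step left them, time stands still between calls to the robot, and variables do not carry over. Pictures are saved under pics/ and viewed, at most 10 in all, crops included, and the job is handed in when it is done.

Besides the shell and the picture viewer there is one more tool, called after "Call:" by a JSON object that holds its "api" and its "payload". send_rows: Moves the arm, as the interface text tells. Its arguments: {"type":"object","properties":{"targets":{"type":"array"},"grip":{"type":"number"},"squeeze":{"type":"number"}},"required":["targets"]}

```bash
mkdir -p pics; ls
cat > h.py <<'E'
import numpy as np, cv2
from rig import ctrl
def world(cam,uv,depth=None,z=None):
    c=ctrl.calibration(cam); V=np.array(c["view"]); R,t=V[:3,:3],V[:3,3]
    r=np.array([(uv[0]-c["cx"])/c["fx"],(uv[1]-c["cy"])/c["fy"],1.0])
    if depth is not None: return R.T@(r*depth-t)
    o=-R.T@t; d=R.T@r; return o+d*(z-o[2])/d[2]
def cloud(cam,D):
    c=ctrl.calibration(cam); V=np.array(c["view"]); R,t=V[:3,:3],V[:3,3]
    v,u=np.mgrid[:480,:640]
    P=np.stack([(u-c["cx"])/c["fx"]*D,(v-c["cy"])/c["fy"]*D,D],-1)
    W=(P-t)@R; W[D==0]=np.nan; return W
E
python3 - <<'E'
from h import *
for n in("top","side"):
    im,D=ctrl.capture(n); cv2.imwrite(f"pics/{n}0.png",im[:,:,::-1]); W=cloud(n,D); np.save(f"{n}0.npy",W); np.save(f"{n}0i.npy",im)
    for q in["stem_foot","bottom_c","thick_c","thick_slot","thin_c","thin_slot","brush_c","small_w_c","loupe_c"]:
        for r in ctrl.place_of(n,q)[:3]:
            u=np.round(r["uv"]).astype(int); 
            print(n,q,u,round(r["conf"],2),np.round(W[u[1],u[0]]) if 0<=u[0]<640 and 0<=u[1]<480 else "")
    c=ctrl.calibration(n);V=np.array(c["view"]);print(n,c["fx"],-V[:3,:3].T@V[:3,3],V[2,:3])
print(ctrl.sense()["time_s"])
E
```

```text
pics
top stem_foot [347 231] 0.68 [586. -42. 184.]
top bottom_c [345 232] 0.77 [584. -38. 183.]
top thick_slot [195 248] 0.87 [560. 286.   2.]
top thin_c [488 339] 0.93 [ 422. -369.    0.]
top thin_c [482 285] 0.74 [ 538. -352.   -0.]
top thin_c [429 285] 0.6 [ 525. -235.    8.]
top thin_slot [495 285] 0.76 [ 541. -382.   -4.]
top thin_slot [436 295] 0.62 [ 505. -251.    7.]
top thin_slot [479 326] 0.59 [ 448. -348.    1.]
top small_w_c [253 203] 0.67 [676. 171.  -1.]
top loupe_c [420 218] 0.8 [ 664. -201.   45.]
top 578.9619077132788 [ 323.85614277  -11.4692696  1260.69233093] [ 0.21841973  0.01660188 -0.97571369]
side stem_foot [330 245] 0.57 [586. -50. 185.]
side bottom_c [326 241] 0.77 [578. -36. 185.]
side thick_c [296 212] 0.95 [523. 277.  19.]
side thick_slot [306 209] 0.81 [552. 316.  -3.]
side thin_c [256 426] 0.71 [ 415. -368.    4.]
side thin_c [305 369] 0.66 [ 519. -240.    4.]
side thin_c [317 410] 0.56 [ 537. -340.    3.]
side thin_slot [317 426] 0.92 [ 535. -375.    1.]
side thin_slot [294 374] 0.87 [ 495. -248.   -1.]
side thin_slot [268 412] 0.86 [ 439. -336.   -1.]
side brush_c [245 286] 0.7 [387.   2.  18.]
side brush_c [396 373] 0.41 [ 690. -333.  103.]
side small_w_c [354 238] 0.67 [674. 178.  -0.]
side small_w_c [243 288] 0.38 [383.  -8.  22.]
side loupe_c [319 413] 0.72 [ 540. -354.   13.]
side loupe_c [371 344] 0.62 [ 661. -217.   47.]
side 585.8274730281786 [ 489.55222673 -992.16438014 1037.91850989] [ 0.05001701  0.74113558 -0.66948962]
1.0
```

View pics/top0.png

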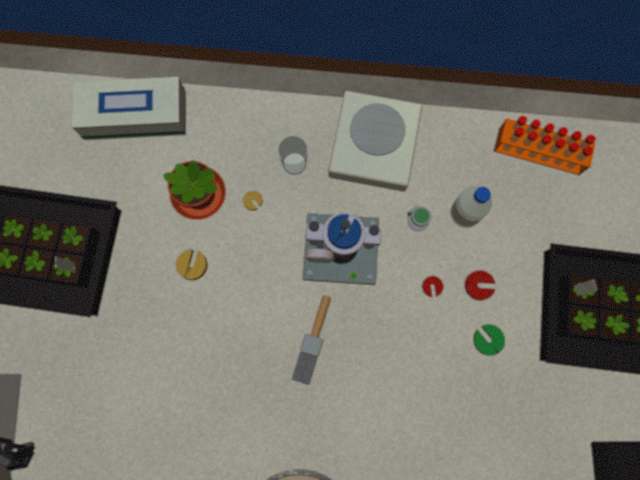

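View pics/side0.png

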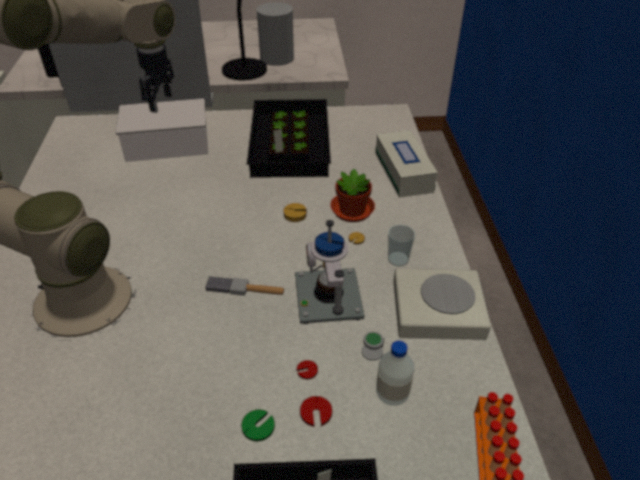

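Top view: brass weight at (191,264), slot up (+x). The large red one is at (480,285), slot to the right (−y). The stem and blue weight are near (345,232). The small red one at (432,286) and the green one at (489,340) are decoys. Next I measure by colour and zoom in on the stem.

```bash
cat > m.py <<'E'
from h import *
def disc(im,cam,lo,hi,box,ztop,zmid=None):
    hsv=cv2.cvtColor(np.ascontiguousarray(im),cv2.COLOR_RGB2HSV); m=cv2.inRange(hsv,lo,hi)
    k=np.zeros_like(m); k[box[1]:box[3],box[0]:box[2]]=1; m*=k
    n,l,s,c=cv2.connectedComponentsWithStats(m); i=1+np.argmax(s[1:,4]); m=(l==i).astype(np.uint8)
    v,u=np.nonzero(m); P=np.array([world(cam,p,z=ztop)[:2] for p in zip(u,v)])
    (hx,hy),r=cv2.minEnclosingCircle(P.astype(np.float32)); mean=P.mean(0); d=np.array([hx,hy])-mean
    print(cam,"centre",np.round([hx,hy],1),"r",round(r,1),"slot dir deg",round(np.degrees(np.arctan2(-(-d)[1],-(-d)[0])),0),"mean",np.round(mean,1),s[i,4])
E
python3 - <<'E'
from m import *
Y=((15,90,60),(35,255,255));R=((0,150,60),(8,255,255));B=((95,120,30),(125,255,255))
T=np.load("top0i.npy");S=np.load("side0i.npy")
disc(T,"top",*Y,(170,240,215,290),20); disc(S,"side",*Y,(275,195,315,228),20)
disc(T,"top",*R,(460,265,500,305),12); disc(S,"side",*R,(295,390,340,430),12)
disc(T,"top",*B,(320,205,370,260),185); disc(S,"side",*B,(305,225,355,260),185)
for n in("top","side"):
    W=np.load(n+"0.npy"); 
    for a,b in((228,246),):
        q=W[(np.abs(W[...,0]-580)<70)&(np.abs(W[...,1]+40)<70)&(W[...,2]>a)&(W[...,2]<b)]; print(n,len(q),np.round(np.median(q,0),1) if len(q) else"")
a=cv2.resize(T[195:285,290:390],(400,360),interpolation=cv2.INTER_CUBIC)
b=cv2.resize(S[205:285,280:380],(400,320),interpolation=cv2.INTER_CUBIC); b=cv2.copyMakeBorder(b,0,40,0,0,0)
cv2.imwrite("pics/z0.png",np.hstack([a,b])[:,:,::-1])
E
```

```text
top centre [519.6 285. ] r 33.4 slot dir deg -10.0 mean [517.9 285.3] 639
side centre [518.9 276.9] r 40.9 slot dir deg -38.0 mean [518.8 277. ] 354
top centre [ 535.9 -344. ] r 31.9 slot dir deg -73.0 mean [ 535.2 -341.8] 494
side centre [ 533.7 -346.8] r 32.3 slot dir deg -96.0 mean [ 534. -344.] 571
top centre [585.5 -35.7] r 32.0 slot dir deg -15.0 mean [582.3 -34.8] 682Traceback (most recent call last):
  File "<stdin>", line 6, in <module>
  File "m.py", line 6, in disc
    v,u=np.nonzero(m); P=np.array([world(cam,p,z=ztop)[:2] for p in zip(u,v)])
                                   ~~~~~^^^^^^^^^^^^^^
  File "h.py", line 4, in world
    c=ctrl.calibration(cam); V=np.array(c["view"]); R,t=V[:3,:3],V[:3,3]
ValueError: time passes only in moves, steps and waits
```

```bash
sed -i 's/^from rig import ctrl/from rig import ctrl\nfrom functools import lru_cache\n@lru_cache\ndef calib(n): return ctrl.calibration(n)/; s/c=ctrl.calibration(cam)/c=calib(cam)/' h.py
python3 - <<'E'
from m import *
B=((95,120,30),(125,255,255))
T=np.load("top0i.npy");S=np.load("side0i.npy")
disc(T,"top",*B,(320,205,370,260),185); disc(S,"side",*B,(305,225,355,260),185)
for n in("top","side"):
    W=np.load(n+"0.npy"); 
    for a,b in((228,246),(195,226),(180,190),(160,172)):
        q=W[(np.abs(W[...,0]-580)<70)&(np.abs(W[...,1]+40)<70)&(W[...,2]>a)&(W[...,2]<b)]; print(n,len(q),np.round(np.median(q,0),1) if len(q) else"")
a=cv2.resize(T[195:285,290:390],(400,360),interpolation=cv2.INTER_CUBIC)
b=cv2.resize(S[205:285,280:380],(400,320),interpolation=cv2.INTER_CUBIC); b=cv2.copyMakeBorder(b,0,40,0,0,cv2.BORDER_CONSTANT)
cv2.imwrite("pics/z0.png",np.hstack([a,b])[:,:,::-1])
E
```

```text
top centre [585.5 -35.7] r 32.0 slot dir deg -15.0 mean [582.3 -34.8] 682
side centre [585.9 -45.1] r 36.9 slot dir deg 37.0 mean [584.  -46.5] 460
top 74 [585.9 -35.1 239.6]
top 8 [582.9 -35.1 204. ]
top 774 [581.9 -32.3 185.7]
top 507 [576.2 -39.5 165.6]
side 54 [583.9 -39.6 238.6]
side 33 [584.2 -38.7 209. ]
side 451 [580.7 -40.2 185. ]
side 300 [582.  -61.9 165.3]
```

View pics/z0.png

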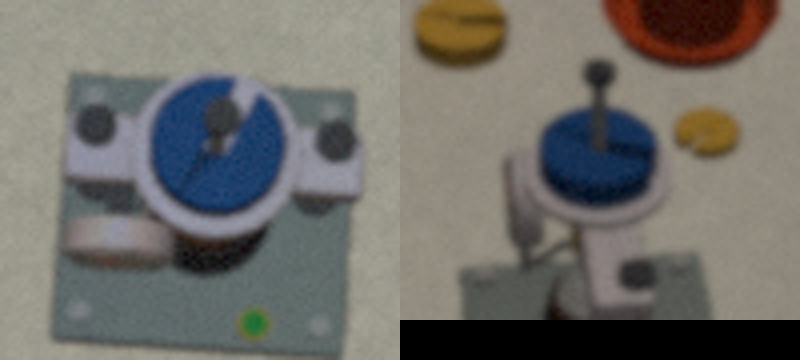

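```bash
cat > fit.py <<'E'
from h import *
from scipy.optimize import minimize
COL=dict(Y=((15,90,50),(35,255,255)),R=((0,150,50),(8,255,255)),B=((95,120,25),(125,255,255)))
def proj(cam,P):
    c=calib(cam);V=np.array(c["view"]);Q=P@V[:3,:3].T+V[:3,3]
    return np.stack([Q[:,0]/Q[:,2]*c["fx"]+c["cx"],Q[:,1]/Q[:,2]*c["fy"]+c["cy"]],1)
def fit(im,cam,col,box,z0,h,x,y,deg,r=33):
    """fit disc silhouette minus slot on the upper face; returns x,y,deg"""
    hsv=cv2.cvtColor(np.ascontiguousarray(im),cv2.COLOR_RGB2HSV); m=cv2.inRange(hsv,*COL[col])//255
    l,t,rr,b=box; K=6
    M=cv2.resize(m[t:b,l:rr].astype(np.float32),None,fx=K,fy=K,interpolation=cv2.INTER_LINEAR)
    a=np.linspace(0,2*np.pi,72)
    def ren(p):
        px=lambda P:((proj(cam,P)-[l,t]+.5)*K-.5)
        C=np.stack([p[0]+r*np.cos(a),p[1]+r*np.sin(a)],1)
        H=np.vstack([np.c_[C,C[:,0]*0+z0],np.c_[C,C[:,0]*0+z0+h]])
        I=np.zeros(M.shape,np.uint8)
        cv2.fillConvexPoly(I,cv2.convexHull(np.round(px(H)*8).astype(np.int32)),1,shift=3)
        c,s=np.cos(p[2]),np.sin(p[2]); S=np.array([[-6,-6],[34,-6],[34,6],[-6,6]])@np.array([[c,s],[-s,c]])+p[:2]
        T=np.zeros_like(I);cv2.fillConvexPoly(T,np.round(px(np.c_[S,np.full(4,z0+h)])*8).astype(np.int32),1,shift=3)
        B=np.zeros_like(I);cv2.fillConvexPoly(B,np.round(px(np.c_[S,np.full(4,z0)])*8).astype(np.int32),1,shift=3)
        return np.where(T,0.3*(T-0*B),0)*0+np.where(T>0,0,I)
    best=None
    for d in(-25,0,25):
        q=minimize(lambda p:np.abs(ren([p[0],p[1],p[2]/20])-M).sum(),[x,y,np.radians(deg+d)*20],method="Nelder-Mead",options=dict(initial_simplex=np.array([x,y,np.radians(deg+d)*20])+np.array([[0,0,0],[6,0,0],[0,6,0],[0,0,5]])))
        if best is None or q.fun<best.fun: best=q
    p=best.x; print(cam,col,"xy",np.round(p[:2],1),"deg",round(np.degrees(p[2]/20)),"bad frac",round(best.fun/M.sum(),3)); return p
E
python3 - <<'E'
from fit import *
T=np.load("top0i.npy");S=np.load("side0i.npy")
fit(T,"top","Y",(168,240,215,290),0,20,520,285,0); fit(S,"side","Y",(275,195,316,228),0,20,520,285,0)
fit(T,"top","R",(458,262,502,308),0,12,535,-345,-85); fit(S,"side","R",(295,388,340,432),0,12,535,-345,-85)
fit(T,"top","B",(318,205,372,262),165,20,583,-37,-25); fit(S,"side","B",(303,225,357,262),165,20,583,-37,-25)
print(world("top",[351.2,217],z=185)-world("top",[343.5,232.5],z=185))
s=ctrl.sense();print(s["eef_pos"],s["ee_rot"],s["force"],s["time_s"])
E
```

```text
top Y xy [521.5 286.4] deg -12 bad frac 0.153
side Y xy [519.8 290.9] deg 28 bad frac 0.254
top R xy [ 535.8 -346.3] deg -90 bad frac 0.354
side R xy [ 533.9 -346.6] deg -87 bad frac 0.363
top B xy [588.9 -36.5] deg -21 bad frac 0.265
side B xy [586.3 -28.2] deg 88 bad frac 0.373
[ 31.89918801 -12.11350845   0.        ]
[166.54888636 497.88409484 231.29697311] [-9.63139812e-06  1.60685856e-01  9.87005601e-01 -1.07966809e-05] [-0.20031791 -0.15797681  0.06660142] 1.0
```

Brass is at about (520,286), slot −11°. Red is at (535,−346), slot −89°. The stem is at (585,−37) with the blue slot at about −21°, so brass must end at about 159°. Moving above the brass weight now.

Call:
{"api": "send_rows", "payload": {"targets": [{"offset": [35.4, -21.2, -8], "spin": 0.13}, {"offset": [35.4, -21.2, -8], "spin": 0.13}, {"offset": [35.4, -21.2, -8], "spin": 0.13}, {"offset": [35.4, -21.2, -8], "spin": 0.13}, {"offset": [35.4, -21.2, -8], "spin": 0.13}, {"offset": [35.4, -21.2, -8], "spin": 0.13}, {"offset": [35.4, -21.2, -8], "spin": 0.13}, {"offset": [35.4, -21.2, -8], "spin": 0.13}], "grip": 1, "squeeze": 60}}

```text
time_s: 1.67
eef_pos: [445.1, 330.7, 168.4]
ee_rot: [0.0, 0.096, 0.995, 0.0]
force: [0.4, 0.8, 1.0]
grip_width: 0.999
grip_force: 0.0
```

Call:
{"api": "send_rows", "payload": {"targets": [{"offset": [0, 0, 0], "spin": 0}, {"offset": [0, 0, 0], "spin": 0}]}}

```text
time_s: 1.83
eef_pos: [444.7, 330.7, 168.0]
ee_rot: [-0.001, 0.098, 0.995, -0.0]
force: [-0.9, 1.1, 0.6]
grip_width: 1.001
grip_force: 0.0
```

Call:
{"api": "send_rows", "payload": {"targets": [{"offset": [7.6, -4.5, -4], "spin": 0}, {"offset": [7.6, -4.5, -4], "spin": 0}, {"offset": [7.6, -4.5, -11.8], "spin": 0}, {"offset": [7.6, -4.5, -11.8], "spin": 0}, {"offset": [7.6, -4.5, -11.8], "spin": 0}, {"offset": [7.6, -4.5, -11.8], "spin": 0}]}}

```text
time_s: 2.33
eef_pos: [518.2, 287.6, 50.1]
ee_rot: [-0.002, 0.096, 0.995, -0.001]
force: [0.4, 0.1, 0.8]
grip_width: 0.999
grip_force: 0.0
```

Run:
```python
from h import *
ims=[]
for n,(x,y) in(("top",(191,264)),("side",(296,205))):
    im,D=ctrl.capture(n); c=im[y-45:y+45,x-50:x+50]; ims.append(cv2.resize(c,(400,360),interpolation=cv2.INTER_CUBIC))
cv2.imwrite("pics/g1.png",np.hstack(ims)[:,:,::-1]); s=ctrl.sense(); print(s["eef_pos"],s["time_s"])
```

```text
[520.1140058  288.36870425  53.60615223] 2.4333
```

View pics/g1.png

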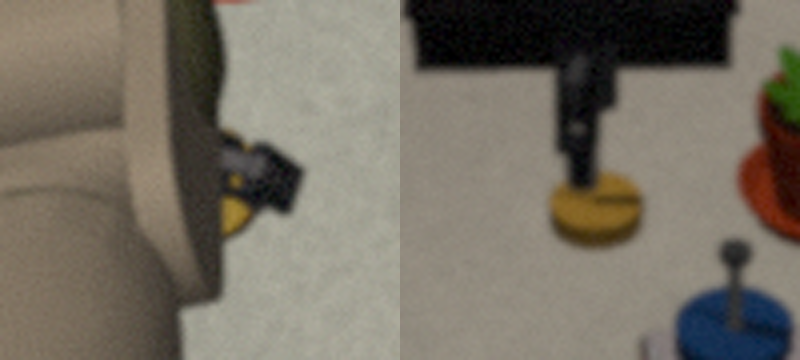

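The side view shows the open fingers standing round the brass disc, so I descend and close.

Call:
{"api": "send_rows", "payload": {"targets": [{"offset": [0, -0.1, -3], "spin": 0}, {"offset": [0, -0.1, -5.3], "spin": 0}, {"offset": [0, -0.1, -5.3], "spin": 0}, {"offset": [0, -0.1, -5.3], "spin": 0}]}}

```text
time_s: 2.77
eef_pos: [520.0, 286.9, -0.2]
ee_rot: [0.001, 0.096, 0.995, 0.0]
force: [0.2, -0.9, 1.6]
grip_width: 1.002
grip_force: 0.0
```

Call:
{"api": "send_rows", "payload": {"targets": [{"offset": [0, 0, -0.2], "spin": 0}, {"offset": [0, 0, -0.2], "spin": 0}, {"offset": [0, 0, -0.2], "spin": 0}, {"offset": [0, 0, -0.2], "spin": 0}, {"offset": [0, 0, -0.2], "spin": 0}, {"offset": [0, 0, -0.2], "spin": 0}], "grip": 0, "squeeze": 60}}

```text
time_s: 3.27
eef_pos: [520.8, 286.8, -1.4]
ee_rot: [0.002, 0.096, 0.995, 0.001]
force: [-2.1, 1.8, 9.9]
grip_width: 0.744
grip_force: 65.9
```

Call:
{"api": "send_rows", "payload": {"targets": [{"offset": [0, 0, 1.5], "spin": 0}, {"offset": [0, 0, 5], "spin": 0}, {"offset": [0, 0, 9], "spin": 0}, {"offset": [0, 0, 13], "spin": -0.1}, {"offset": [1, -3, 17], "spin": -0.2}, {"offset": [2, -6, 21], "spin": -0.3}, {"offset": [3, -9, 25], "spin": -0.4}, {"offset": [4, -12, 27], "spin": -0.5}]}}

```text
time_s: 3.93
eef_pos: [553.7, 182.2, 254.3]
ee_rot: [0.001, 0.341, 0.94, 0.001]
force: [1.0, -0.1, -5.0]
grip_width: 0.743
grip_force: 69.9
```

Call:
{"api": "send_rows", "payload": {"targets": [{"offset": [1, -2.5, 0], "spin": -0.12}, {"offset": [2, -5, 0], "spin": -0.24}, {"offset": [3, -7.5, 0], "spin": -0.36}, {"offset": [4, -10, 0], "spin": -0.48}, {"offset": [5, -12.5, 0], "spin": -0.6}, {"offset": [6, -15, 0], "spin": -0.72}, {"offset": [7, -17.5, 0], "spin": -0.84}, {"offset": [8, -20, 0], "spin": -0.96}]}}

```text
time_s: 4.6
eef_pos: [634.0, -18.6, 251.5]
ee_rot: [-0.0, 0.737, 0.675, -0.0]
force: [-1.2, -0.7, -4.4]
grip_width: 0.744
grip_force: 69.9
```

Call:
{"api": "send_rows", "payload": {"targets": [{"offset": [1, -1, 0], "spin": -0.12}, {"offset": [1, -2.9, 0], "spin": -0.24}, {"offset": [1, -2.9, 0], "spin": -0.36}, {"offset": [1, -2.9, 0], "spin": -0.48}, {"offset": [1, -2.9, 0], "spin": -0.6}, {"offset": [1, -2.9, 0], "spin": -0.72}, {"offset": [1, -2.9, 0], "spin": -0.84}, {"offset": [1, -2.9, 0], "spin": -0.96}]}}

```text
time_s: 5.27
eef_pos: [643.6, -46.3, 251.4]
ee_rot: [-0.0, 0.966, 0.259, -0.0]
force: [-0.1, -0.2, -6.2]
grip_width: 0.745
grip_force: 69.9
```

Call:
{"api": "send_rows", "payload": {"targets": [{"offset": [0, 0, 0], "spin": -0.12}, {"offset": [0, 0, 0], "spin": -0.24}, {"offset": [0, 0, 0], "spin": -0.36}, {"offset": [0, 0, 0], "spin": -0.48}, {"offset": [0, 0, 0], "spin": -0.6}, {"offset": [0, 0, 0], "spin": -0.72}, {"offset": [0, 0, 0], "spin": -0.84}, {"offset": [0, 0, 0], "spin": -0.88}]}}

```text
time_s: 5.93
eef_pos: [643.6, -46.3, 251.4]
ee_rot: [0.0, 0.984, -0.178, -0.0]
force: [0.3, -0.3, -5.2]
grip_width: 0.742
grip_force: 69.9
```

Run:
```python
from h import *
s=ctrl.sense(); print(s["eef_pos"],s["ee_rot"],np.round(s["joints"],2),s["force"],s["grip_width"],s["time_s"])
ims=[]
for n,(x,y) in(("top",(350,225)),("side",(330,235))):
    im,D=ctrl.capture(n); np.save(n+"1.npy",cloud(n,D)); c=im[y-67:y+68,x-75:x+75]; ims.append(cv2.resize(c,(400,360),interpolation=cv2.INTER_CUBIC))
cv2.imwrite("pics/p1.png",np.hstack(ims)[:,:,::-1])
```

```text
[643.63228526 -46.31220957 251.363564  ] [ 8.37011655e-07  9.84082741e-01 -1.77710773e-01 -1.97534791e-04] [-0.25  0.58  1.05 -0.    1.51  1.68] [ 0.295126   -0.31328556 -5.23927398] 0.7417702801097451 5.9333
```

View pics/p1.png

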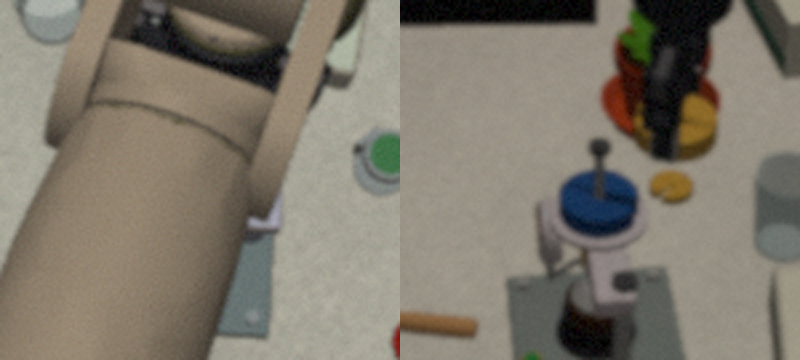

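Brass is held level with its slot at 160°. The arm hides it from the top camera, but the side view shows it behind the stem. Lining up and descending beside the stem.

Call:
{"api": "send_rows", "payload": {"targets": [{"offset": [0.3, -1.2, 0], "spin": 0}, {"offset": [0.3, -1.2, -2], "spin": 0}, {"offset": [0.3, -1.2, -4], "spin": 0}, {"offset": [0.3, -1.2, -6.1], "spin": 0}, {"offset": [0.3, -1.2, -6.1], "spin": 0}, {"offset": [0.3, -1.2, -6.1], "spin": 0}]}}

```text
time_s: 6.53
eef_pos: [646.8, -58.9, 189.7]
ee_rot: [-0.0, 0.985, -0.174, -0.001]
force: [0.6, -0.2, -3.9]
grip_width: 0.743
grip_force: 69.9
```

Run:
```python
from fit import *
s=ctrl.sense(); print(s["eef_pos"],s["force"],s["time_s"])
im,D=ctrl.capture("side"); np.save("s2.npy",im); W=cloud("side",D)
cv2.imwrite("pics/p2.png",cv2.resize(im[190:280,280:400],(800,600),interpolation=cv2.INTER_CUBIC)[:,:,::-1])
hsv=cv2.cvtColor(im,cv2.COLOR_RGB2HSV); m=cv2.inRange(hsv,*COL["Y"])>0
q=W[m&(W[...,2]>150)]; print(len(q)); zt=q[:,2]; t=q[zt>203]; print(np.percentile(q,[2,10,50,90,98],0).round(1)); print(np.percentile(t,[2,50,98],0).round(1))
# stem column
q=W[(np.abs(W[...,0]-585)<12)&(np.abs(W[...,1]+38)<12)&(W[...,2]>228)];print(np.median(q,0).round(1),len(q))
```

```text
[646.82162567 -58.90469023 189.6918061 ] [ 0.62634419 -0.19502753 -3.90069551] 6.5333
2201
[[-50.5 -97.9 202.6]
 [-31.9 -76.5 211.6]
 [ 19.5 -27.9 285.2]
 [651.8  22.3 292.1]
 [670.3  46.7 581.5]]
[[-50.6 -99.2 208.6]
 [ 18.2 -26.9 285.6]
 [669.7  46.7 581.9]]
[584.  -38.8 237.7] 53
```

View pics/p2.png

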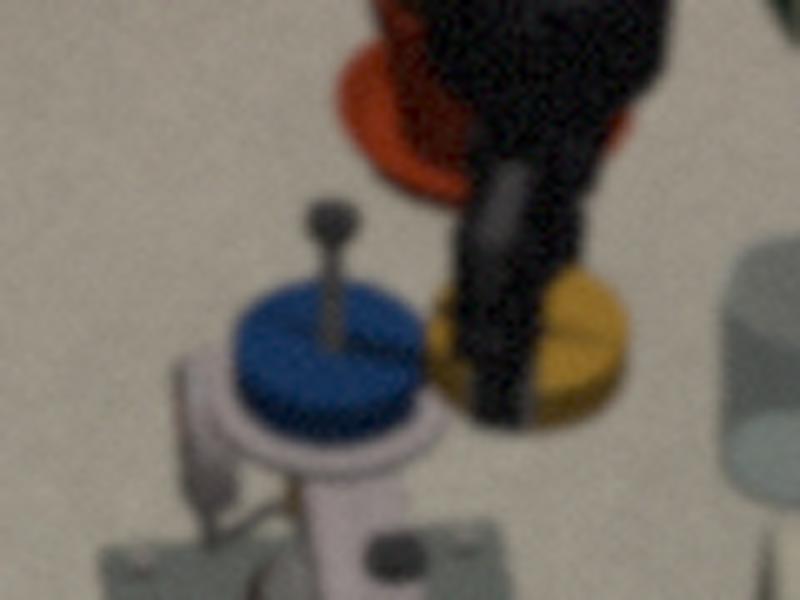

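Run:
```python
from fit import *
a=np.linspace(0,6.283,180)
def ext(x,y,z0,h):
    P=np.vstack([np.c_[x+33*np.cos(a),y+33*np.sin(a),a*0+z] for z in(z0,z0+h)]); q=proj("side",P); q=(q-[280,190]+.5)*6.667-.5
    return np.r_[q.min(0),q.max(0)].round()
print("brass pred L,T,R,B",ext(646.8,-58.9,191,20),"seen 427 265 628 430")
print("blue pred",ext(585.5,-36,165,20),"seen 234 278 427 441")
for z in(239,235,231): print((proj("side",np.array([[585.5,-36,z]]))[0]-[280,190]+.5)*6.667,"head centre seen 333 222")
im=np.load("s2.npy")
```

```text
brass pred L,T,R,B [424. 253. 632. 436.] seen 427 265 628 430
blue pred [231. 277. 431. 455.] seen 234 278 427 441
[334.14305585 216.35771066] head centre seen 333 222
[333.94743094 225.9665823 ] head centre seen 333 222
[333.75264178 235.53440301] head centre seen 333 222
```

```bash
cat > f2.py <<'E'
from fit import *
def fit2(im,col,box,z0,h,x,y,cam="side",fill=True,r=33):
    l,t,rr,b=box;K=8
    big=cv2.resize(np.ascontiguousarray(im[t:b,l:rr]),None,fx=K,fy=K,interpolation=cv2.INTER_CUBIC)
    big=cv2.GaussianBlur(big,(0,0),4)
    M=cv2.inRange(cv2.cvtColor(big,cv2.COLOR_RGB2HSV),*COL[col])//255
    M=cv2.morphologyEx(M,cv2.MORPH_CLOSE,np.ones((41,41),np.uint8))
    a=np.linspace(0,6.283,72)
    def ren(p):
        P=np.vstack([np.c_[p[0]+r*np.cos(a),p[1]+r*np.sin(a),a*0+z] for z in(z0,z0+h)]); q=(proj(cam,P)-[l,t]+.5)*K-.5
        I=np.zeros(M.shape,np.uint8);cv2.fillConvexPoly(I,cv2.convexHull(np.round(q*8).astype(np.int32)),1,shift=3);return I
    f=lambda p:float((ren(p)!=M).sum())
    q=minimize(f,[x,y],method="Nelder-Mead",options=dict(initial_simplex=[[x,y],[x+5,y],[x,y+5]]))
    print(col,cam,q.x.round(1),"bad",round(q.fun/M.sum(),3)); return q.x
E
python3 - <<'E'
from f2 import *
im=np.load("s2.npy")
COL["B"]=((95,90,15),(130,255,255)); COL["Y"]=((15,110,40),(35,255,255))
for z in(164,167): fit2(im,"B",(305,224,347,262),z,20,585,-36)
for z in(189,191): fit2(im,"Y",(363,222,380,262),z,20,647,-58)
T=np.load("top0i.npy"); fit2(T,"B",(318,205,372,262),165,20,585,-36,"top")
S=np.load("side0i.npy"); fit2(S,"B",(303,222,357,262),165,20,585,-36)
fit2(T,"Y",(168,240,215,290),0,20,520,286,"top"); fit2(S,"Y",(275,195,316,228),0,20,520,286)
fit2(T,"R",(458,262,502,308),0,12,535,-346,"top"); fit2(S,"R",(295,388,340,432),0,12,535,-346)
E
```

```text
B side [585.7 -26.9] bad 0.283
B side [585.7 -30.4] bad 0.292
Y side [644.5 -53.9] bad 0.063
Y side [643.8 -56.2] bad 0.066
B top [590.  -35.9] bad 0.316
B side [586.4 -28.5] bad 0.281
Y top [522.2 287. ] bad 0.163
Y side [519.7 294. ] bad 0.231
R top [ 538.5 -344.1] bad 0.443
R side [ 534.5 -339.1] bad 0.464
```

Call:
{"api": "send_rows", "payload": {"targets": [{"offset": [-1, 0.36, 0], "spin": 0}, {"offset": [-2, 0.73, 0], "spin": 0}, {"offset": [-2.4, 0.87, 0], "spin": 0}, {"offset": [-2.7, 0.98, 0], "spin": 0}, {"offset": [-3.0, 1.09, 0], "spin": 0}, {"offset": [-3.3, 1.2, 0], "spin": 0}, {"offset": [-3.6, 1.31, 0], "spin": 0}, {"offset": [-3.6, 1.31, 0], "spin": 0}]}}

```text
time_s: 7.25
eef_pos: [612.0, -44.5, 190.9]
ee_rot: [-0.001, 0.985, -0.175, 0.002]
force: [3.9, 5.4, -4.3]
grip_width: 0.745
grip_force: 69.9
```

Call:
{"api": "send_rows", "payload": {"targets": [{"offset": [0.1, 0.15, 0], "spin": 0}, {"offset": [0.1, 0.28, 0], "spin": 0}, {"offset": [0.1, 0.28, 0], "spin": 0}, {"offset": [0.1, 0.28, 0], "spin": 0}]}}

```text
time_s: 7.58
eef_pos: [612.1, -42.8, 189.9]
ee_rot: [0.0, 0.985, -0.175, -0.0]
force: [0.5, 0.5, -5.4]
grip_width: 0.747
grip_force: 69.9
```

Call:
{"api": "send_rows", "payload": {"targets": [{"offset": [-0.4, 0.15, 0], "spin": 0}, {"offset": [-0.8, 0.29, 0], "spin": 0}, {"offset": [-1.1, 0.4, 0], "spin": 0}, {"offset": [-1.4, 0.51, 0], "spin": 0}, {"offset": [-1.7, 0.62, 0], "spin": 0}, {"offset": [-2.0, 0.73, 0], "spin": 0}, {"offset": [-2.0, 0.73, 0], "spin": 0}]}}

```text
time_s: 8.17
eef_pos: [591.6, -35.1, 190.0]
ee_rot: [-0.0, 0.985, -0.175, -0.0]
force: [-0.9, -0.6, -5.1]
grip_width: 0.748
grip_force: 69.9
```

Call:
{"api": "send_rows", "payload": {"targets": [{"offset": [-0.2, 0.07, 0], "spin": 0}, {"offset": [-0.4, 0.15, 0], "spin": 0}, {"offset": [-0.6, 0.22, 0], "spin": 0}, {"offset": [-0.6, 0.22, 0], "spin": 0}]}}

```text
time_s: 8.5
eef_pos: [585.8, -33.0, 189.9]
ee_rot: [-0.0, 0.985, -0.175, -0.0]
force: [-0.2, 0.7, -5.8]
grip_width: 0.744
grip_force: 69.9
```

Call:
{"api": "send_rows", "payload": {"targets": [{"offset": [-0.1, 0.04, 0], "spin": 0}, {"offset": [-0.2, 0.07, 0], "spin": 0}, {"offset": [-0.3, 0.11, 0], "spin": 0}, {"offset": [-0.3, 0.11, 0], "spin": 0}]}}

```text
time_s: 8.83
eef_pos: [584.1, -32.4, 190.3]
ee_rot: [0.0, 0.985, -0.175, 0.002]
force: [7.4, -1.7, -6.6]
grip_width: 0.742
grip_force: 69.7
```

Call:
{"api": "send_rows", "payload": {"targets": [{"offset": [0.34, -0.12, 0], "spin": 0}, {"offset": [0.34, -0.12, -0.1], "spin": 0}, {"offset": [0.34, -0.12, -0.2], "spin": 0}, {"offset": [0.34, -0.12, -0.3], "spin": 0}, {"offset": [0.34, -0.12, -0.4], "spin": 0}, {"offset": [0.34, -0.12, -0.4], "spin": 0}]}}

```text
time_s: 9.33
eef_pos: [586.3, -33.2, 185.5]
ee_rot: [-0.0, 0.985, -0.175, -0.0]
force: [-0.2, 0.0, -5.1]
grip_width: 0.745
grip_force: 69.9
```

Call:
{"api": "send_rows", "payload": {"targets": [{"offset": [0, 0, -0.05], "spin": 0}, {"offset": [0, 0, -0.1], "spin": 0}, {"offset": [0, 0, -0.15], "spin": 0}, {"offset": [0, 0, -0.15], "spin": 0}]}}

```text
time_s: 9.67
eef_pos: [586.4, -33.2, 184.3]
ee_rot: [-0.0, 0.985, -0.175, -0.0]
force: [0.6, -0.3, -5.0]
grip_width: 0.746
grip_force: 69.9
```

Call:
{"api": "send_rows", "payload": {"targets": [{"offset": [0, 0, -0.05], "spin": 0}, {"offset": [0, 0, -0.1], "spin": 0}, {"offset": [0, 0, -0.15], "spin": 0}, {"offset": [0, 0, -0.15], "spin": 0}]}}

```text
time_s: 10.0
eef_pos: [586.6, -33.3, 183.1]
ee_rot: [0.0, 0.985, -0.175, 0.0]
force: [-1.9, 0.7, -2.5]
grip_width: 0.745
grip_force: 70.2
```

Call:
{"api": "send_rows", "payload": {"targets": [{"offset": [0, 0, -0.05], "spin": 0}, {"offset": [0, 0, -0.1], "spin": 0}, {"offset": [0, 0, -0.1], "spin": 0}, {"offset": [0, 0, -0.1], "spin": 0}]}}

```text
time_s: 10.33
eef_pos: [586.6, -33.2, 182.2]
ee_rot: [0.0, 0.985, -0.175, 0.0]
force: [-1.9, 1.0, 0.1]
grip_width: 0.746
grip_force: 70.5
```

The weight is now carried by the stack (force about 0), so I release it.

Call:
{"api": "send_rows", "payload": {"targets": [{"offset": [0, 0, 0], "spin": 0}, {"offset": [0, 0, 0], "spin": 0}, {"offset": [0, 0, 0], "spin": 0}, {"offset": [0, 0, 0], "spin": 0}], "grip": 1}}

```text
time_s: 10.67
eef_pos: [586.6, -33.3, 182.0]
ee_rot: [0.0, 0.985, -0.175, 0.0]
force: [0.4, 0.3, -0.3]
grip_width: 1.003
grip_force: 0.0
```

Call:
{"api": "send_rows", "payload": {"targets": [{"offset": [0, 0, 1], "spin": 0}, {"offset": [0, 0, 4], "spin": 0}, {"offset": [0, 0, 8], "spin": 0}, {"offset": [0, 0, 12], "spin": 0}, {"offset": [-1, -3, 12], "spin": 0}, {"offset": [-2, -7, 12], "spin": 0}, {"offset": [-2.5, -11, 12], "spin": 0}, {"offset": [-3, -15, 12], "spin": 0}]}}

```text
time_s: 11.33
eef_pos: [555.9, -184.6, 303.2]
ee_rot: [0.0, 0.985, -0.174, 0.001]
force: [0.4, 0.3, 0.0]
grip_width: 0.998
grip_force: 0.0
```

Run:
```python
from h import *
s=ctrl.sense(); print(s["eef_pos"],np.round(s["joints"],2),s["time_s"])
ims=[]
for n,(x,y) in(("top",(347,232)),("side",(330,240))):
    im,D=ctrl.capture(n); np.save(n+"3i.npy",im); W=cloud(n,D);np.save(n+"3.npy",W); c=im[y-45:y+45,x-50:x+50]; ims.append(cv2.resize(c,(400,360),interpolation=cv2.INTER_CUBIC))
    q=W[(np.hypot(W[...,0]-586,W[...,1]+34)<40)&(W[...,2]>195)&(W[...,2]<212)];print(n,len(q),np.median(q,0).round(1))
cv2.imwrite("pics/p3.png",np.hstack(ims)[:,:,::-1])
```

```text
[ 555.88856064 -184.62843703  303.20179928] [-0.52  0.41  1.17  0.    1.56  1.4 ] 11.3333
top 799 [587.1 -36.8 204.3]
side 372 [593.  -46.8 203.5]
```

View pics/p3.png

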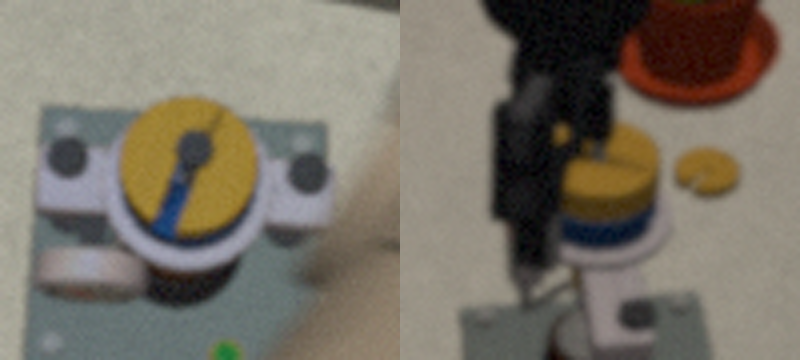

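Brass lies home and flat (top at 204 mm), with its slot opposite to the blue one's. Now the red weight.

Call:
{"api": "send_rows", "payload": {"targets": [{"offset": [-0.4, -3, -2], "spin": -0.12}, {"offset": [-0.8, -6, -4], "spin": -0.24}, {"offset": [-1.2, -9, -6], "spin": -0.36}, {"offset": [-1.6, -12, -8], "spin": -0.48}, {"offset": [-2.1, -16.1, -10], "spin": -0.6}, {"offset": [-2.1, -16.1, -12], "spin": -0.72}, {"offset": [-2.1, -16.1, -14], "spin": -0.84}, {"offset": [-2.1, -16.1, -16], "spin": -0.96}]}}

```text
time_s: 12.1
eef_pos: [535.5, -344.7, 141.4]
ee_rot: [-0.0, 0.791, -0.612, 0.0]
force: [0.1, -0.1, 0.3]
grip_width: 1.001
grip_force: 0.0
```

Call:
{"api": "send_rows", "payload": {"targets": [{"offset": [0, 0, -3], "spin": -0.12}, {"offset": [0, 0, -6], "spin": -0.23}, {"offset": [0, 0, -9], "spin": -0.23}, {"offset": [0, 0, -9], "spin": -0.23}, {"offset": [0, 0, -9], "spin": -0.23}]}}

```text
time_s: 12.52
eef_pos: [535.5, -343.8, 52.0]
ee_rot: [-0.0, 0.718, -0.696, -0.001]
force: [0.9, -0.4, 1.2]
grip_width: 1.001
grip_force: 0.0
```

Run:
```python
from h import *
s=ctrl.sense(); print(s["eef_pos"],s["ee_rot"],np.round(s["joints"],2),s["time_s"])
ims=[]
for n,(x,y) in(("top",(480,290)),("side",(315,400))):
    im,D=ctrl.capture(n); c=im[y-45:y+45,x-50:x+50]; ims.append(cv2.resize(c,(400,360),interpolation=cv2.INTER_CUBIC))
cv2.imwrite("pics/g2.png",np.hstack(ims)[:,:,::-1])
```

```text
[ 535.54255903 -343.83788406   51.99322437] [-2.25945077e-05  7.17816110e-01 -6.96232304e-01 -7.80935833e-04] [-0.75  0.73  1.33  0.    1.08  2.36] 12.5167
```

View pics/g2.png

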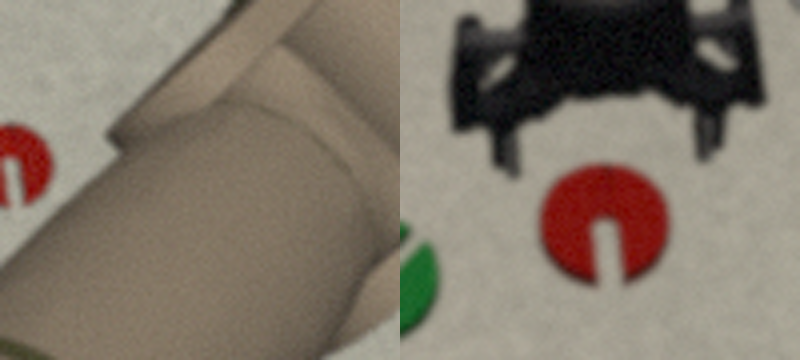

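Fingers straddle the red disc (midpoint column 608, disc 605). Descending and closing.

Call:
{"api": "send_rows", "payload": {"targets": [{"offset": [0, -0.22, -2.5], "spin": 0}, {"offset": [0, -0.22, -5.0], "spin": 0}, {"offset": [0, -0.22, -5.3], "spin": 0}, {"offset": [0, -0.22, -5.3], "spin": 0}]}}

```text
time_s: 12.95
eef_pos: [535.7, -346.5, -0.3]
ee_rot: [-0.0, 0.718, -0.696, 0.0]
force: [0.0, 0.1, 0.7]
grip_width: 1.001
grip_force: 0.0
```

Call:
{"api": "send_rows", "payload": {"targets": [{"offset": [0, 0, 0], "spin": 0}, {"offset": [0, 0, 0], "spin": 0}, {"offset": [0, 0, 0], "spin": 0}, {"offset": [0, 0, 0], "spin": 0}, {"offset": [0, 0, 0], "spin": 0}, {"offset": [0, 0, 0], "spin": 0}], "grip": 0, "squeeze": 50}}

```text
time_s: 13.45
eef_pos: [536.5, -347.3, 2.1]
ee_rot: [0.0, 0.718, -0.696, 0.002]
force: [-2.1, 1.8, 9.3]
grip_width: 0.739
grip_force: 52.0
```

Call:
{"api": "send_rows", "payload": {"targets": [{"offset": [0, 0, 1.5], "spin": 0}, {"offset": [0, 0, 5], "spin": 0}, {"offset": [0, 0, 9], "spin": 0}, {"offset": [0, 0, 13], "spin": 0.1}, {"offset": [0, 2, 17], "spin": 0.2}, {"offset": [0, 5, 21], "spin": 0.3}, {"offset": [0, 8, 25], "spin": 0.4}, {"offset": [-0.2, 11.5, 27], "spin": 0.5}]}}

```text
time_s: 14.12
eef_pos: [534.0, -245.0, 262.6]
ee_rot: [0.0, 0.868, -0.496, 0.002]
force: [0.9, 0.4, -1.4]
grip_width: 0.731
grip_force: 55.8
```

Call:
{"api": "send_rows", "payload": {"targets": [{"offset": [-0.1, 3.3, 0], "spin": 0.12}, {"offset": [-0.2, 6.6, 0], "spin": 0.24}, {"offset": [-0.3, 9.9, 0], "spin": 0.36}, {"offset": [-0.4, 13.2, 0], "spin": 0.48}, {"offset": [-0.6, 16.5, 0], "spin": 0.6}, {"offset": [-0.8, 19.5, 0], "spin": 0.695}, {"offset": [-0.9, 22, 0], "spin": 0.695}, {"offset": [-0.9, 22, 0], "spin": 0.695}]}}

```text
time_s: 14.78
eef_pos: [524.6, -21.1, 260.0]
ee_rot: [-0.001, 0.985, -0.17, 0.001]
force: [0.2, -0.5, -2.5]
grip_width: 0.731
grip_force: 55.9
```

Call:
{"api": "send_rows", "payload": {"targets": [{"offset": [0, 0, 0], "spin": 0}, {"offset": [0, 0, 0], "spin": 0}]}}

```text
time_s: 14.95
eef_pos: [525.1, -25.6, 259.2]
ee_rot: [0.0, 0.985, -0.172, 0.001]
force: [-0.1, -0.0, -1.6]
grip_width: 0.736
grip_force: 55.9
```

Call:
{"api": "send_rows", "payload": {"targets": [{"offset": [0, 1.46, -1], "spin": 0}, {"offset": [0, 1.46, -3], "spin": 0}, {"offset": [0, 1.46, -4.6], "spin": 0}, {"offset": [0, 1.46, -4.6], "spin": 0}, {"offset": [0, 1.46, -4.6], "spin": 0}, {"offset": [0, 1.46, -4.6], "spin": 0}]}}

```text
time_s: 15.45
eef_pos: [525.6, -11.3, 213.6]
ee_rot: [0.0, 0.985, -0.173, 0.001]
force: [-0.4, 0.4, -1.1]
grip_width: 0.73
grip_force: 55.9
```

Run:
```python
from fit import *
s=ctrl.sense(); print(s["eef_pos"],s["ee_rot"],s["force"],s["time_s"])
im,D=ctrl.capture("side"); W=cloud("side",D)
cv2.imwrite("pics/p4.png",cv2.resize(im[190:280,260:380],(800,600),interpolation=cv2.INTER_CUBIC)[:,:,::-1])
p=s["eef_pos"]; a=np.linspace(0,6.283,180)
for z0 in(p[2]-2,p[2]+1.5):
    P=np.vstack([np.c_[p[0]+33*np.cos(a),p[1]+33*np.sin(a),a*0+z] for z in(z0,z0+12)]); q=(proj("side",P)-[260,190]+.5)*6.667; print(np.r_[q.min(0),q.max(0)].round())
m=cv2.inRange(cv2.cvtColor(im,cv2.COLOR_RGB2HSV),*COL["R"])>0
q=W[m&(np.hypot(W[...,0]-p[0],W[...,1]-p[1])<40)]; print(len(q),np.percentile(q,[2,50,98],0).round(1))
```

```text
[525.60389326 -11.33404046 213.63782327] [ 9.22997118e-05  9.84959592e-01 -1.72782349e-01  9.23414391e-04] [-0.43342413  0.3653556  -1.10964216] 15.45
[176. 149. 378. 307.]
[176. 141. 378. 299.]
196 [[492.7 -43.6 215.3]
 [534.6 -12.9 223.4]
 [549.2  17.8 229. ]]
```

View pics/p4.png

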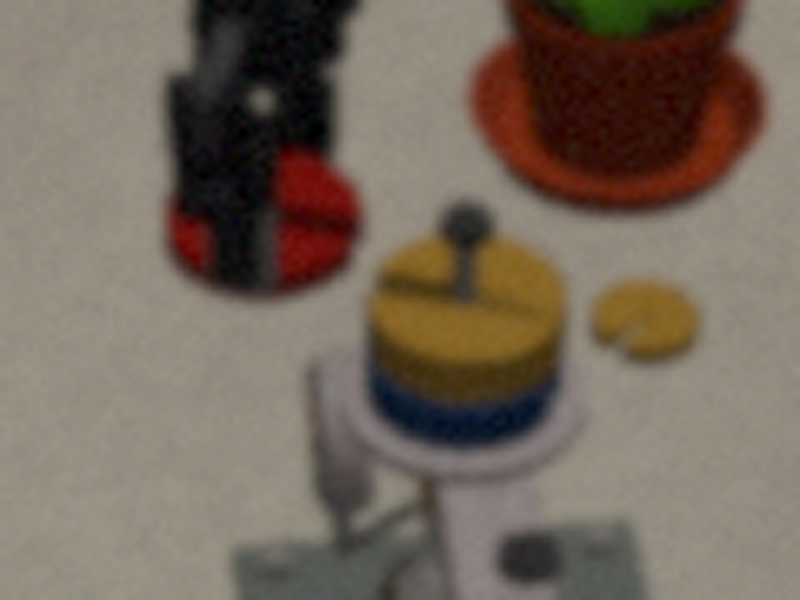

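Red is held level, about 4 mm behind the TCP along its slot, with its mouth facing the stem. Sliding it in.

Call:
{"api": "send_rows", "payload": {"targets": [{"offset": [1, -0.36, -0.2], "spin": 0}, {"offset": [2, -0.73, -0.4], "spin": 0}, {"offset": [2.5, -0.91, -0.4], "spin": 0}, {"offset": [2.9, -1.05, -0.4], "spin": 0}, {"offset": [3.3, -1.2, -0.4], "spin": 0}, {"offset": [3.7, -1.34, -0.4], "spin": 0}, {"offset": [4, -1.45, -0.4], "spin": 0}, {"offset": [4, -1.45, -0.4], "spin": 0}]}}

```text
time_s: 16.17
eef_pos: [565.5, -25.2, 208.5]
ee_rot: [0.0, 0.985, -0.172, 0.0]
force: [1.0, -0.1, -1.8]
grip_width: 0.729
grip_force: 55.9
```

Call:
{"api": "send_rows", "payload": {"targets": [{"offset": [0.4, -0.15, 0], "spin": 0}, {"offset": [0.8, -0.29, 0], "spin": 0}, {"offset": [1.2, -0.44, 0], "spin": 0}, {"offset": [1.6, -0.58, 0], "spin": 0}, {"offset": [1.8, -0.65, 0], "spin": 0}, {"offset": [1.8, -0.65, 0], "spin": 0}]}}

```text
time_s: 16.67
eef_pos: [583.4, -31.7, 208.2]
ee_rot: [-0.0, 0.985, -0.172, -0.0]
force: [-0.1, -0.4, -2.0]
grip_width: 0.733
grip_force: 55.9
```

Call:
{"api": "send_rows", "payload": {"targets": [{"offset": [0.2, -0.07, 0], "spin": 0}, {"offset": [0.4, -0.15, 0], "spin": 0}, {"offset": [0.5, -0.18, 0], "spin": 0}, {"offset": [0.5, -0.18, 0], "spin": 0}]}}

```text
time_s: 17.0
eef_pos: [588.2, -33.4, 208.4]
ee_rot: [0.0, 0.985, -0.172, 0.0]
force: [0.0, 0.1, -2.0]
grip_width: 0.729
grip_force: 55.9
```

Call:
{"api": "send_rows", "payload": {"targets": [{"offset": [0.1, -0.04, 0], "spin": 0}, {"offset": [0.2, -0.07, 0], "spin": 0}, {"offset": [0.3, -0.11, 0], "spin": 0}, {"offset": [0.3, -0.11, 0], "spin": 0}]}}

```text
time_s: 17.33
eef_pos: [591.2, -34.5, 208.4]
ee_rot: [0.0, 0.985, -0.172, 0.0]
force: [0.5, -0.4, -2.4]
grip_width: 0.728
grip_force: 55.9
```

Call:
{"api": "send_rows", "payload": {"targets": [{"offset": [0.1, -0.04, 0], "spin": 0}, {"offset": [0.2, -0.07, 0], "spin": 0}, {"offset": [0.2, -0.07, 0], "spin": 0}, {"offset": [0.2, -0.07, 0], "spin": 0}]}}

```text
time_s: 17.67
eef_pos: [592.3, -34.8, 208.1]
ee_rot: [-0.0, 0.985, -0.172, -0.001]
force: [-6.4, 0.7, -1.6]
grip_width: 0.734
grip_force: 56.0
```

Call:
{"api": "send_rows", "payload": {"targets": [{"offset": [-0.28, 0.1, 0], "spin": 0}, {"offset": [-0.28, 0.1, -0.1], "spin": 0}, {"offset": [-0.28, 0.1, -0.2], "spin": 0}, {"offset": [-0.28, 0.1, -0.2], "spin": 0}]}}

```text
time_s: 18.0
eef_pos: [590.3, -34.1, 206.2]
ee_rot: [0.0, 0.985, -0.172, 0.0]
force: [0.1, 0.1, -2.5]
grip_width: 0.734
grip_force: 55.9
```

Call:
{"api": "send_rows", "payload": {"targets": [{"offset": [0, 0, -0.05], "spin": 0}, {"offset": [0, 0, -0.1], "spin": 0}, {"offset": [0, 0, -0.1], "spin": 0}, {"offset": [0, 0, -0.1], "spin": 0}]}}

```text
time_s: 18.33
eef_pos: [590.4, -34.2, 205.6]
ee_rot: [0.0, 0.985, -0.172, 0.0]
force: [0.9, 0.2, -1.1]
grip_width: 0.732
grip_force: 56.2
```

Call:
{"api": "send_rows", "payload": {"targets": [{"offset": [0, 0, -0.05], "spin": 0}, {"offset": [0, 0, -0.1], "spin": 0}, {"offset": [0, 0, -0.1], "spin": 0}, {"offset": [0, 0, -0.1], "spin": 0}]}}

```text
time_s: 18.67
eef_pos: [590.5, -34.2, 204.8]
ee_rot: [0.0, 0.985, -0.172, 0.0]
force: [-0.2, -1.2, 2.5]
grip_width: 0.734
grip_force: 56.6
```

Call:
{"api": "send_rows", "payload": {"targets": [{"offset": [0, 0, 0.05], "spin": 0}, {"offset": [0, 0, 0.05], "spin": 0}, {"offset": [0, 0, 0.05], "spin": 0}]}}

```text
time_s: 18.92
eef_pos: [590.4, -34.2, 205.0]
ee_rot: [0.0, 0.985, -0.172, 0.0]
force: [0.8, -1.8, 1.3]
grip_width: 0.729
grip_force: 56.5
```

Call:
{"api": "send_rows", "payload": {"targets": [{"offset": [0, 0, 0], "spin": 0}, {"offset": [0, 0, 0], "spin": 0}, {"offset": [0, 0, 0], "spin": 0}, {"offset": [0, 0, 0], "spin": 0}], "grip": 1}}

```text
time_s: 19.25
eef_pos: [590.2, -34.1, 204.8]
ee_rot: [-0.0, 0.985, -0.172, -0.0]
force: [-0.5, 0.1, 0.3]
grip_width: 1.003
grip_force: 0.0
```

Call:
{"api": "send_rows", "payload": {"targets": [{"offset": [0, 0, 1], "spin": 0}, {"offset": [0, 0, 4], "spin": 0}, {"offset": [0, 0, 8], "spin": 0}, {"offset": [0, 0, 12], "spin": 0}, {"offset": [-1, 4, 12], "spin": 0}, {"offset": [-3, 8, 12], "spin": 0}, {"offset": [-6, 11, 12], "spin": 0}, {"offset": [-9, 14, 12], "spin": 0}]}}

```text
time_s: 19.92
eef_pos: [502.1, 104.1, 325.3]
ee_rot: [-0.0, 0.985, -0.172, 0.0]
force: [0.3, 0.9, -0.2]
grip_width: 1.002
grip_force: 0.0
```

Run:
```python
from h import *
s=ctrl.sense(); print(s["eef_pos"],s["time_s"])
ims=[]
for n,(x,y) in(("top",(347,232)),("side",(330,240))):
    im,D=ctrl.capture(n); W=cloud(n,D); c=im[y-45:y+45,x-50:x+50]; ims.append(cv2.resize(c,(400,360),interpolation=cv2.INTER_CUBIC))
    q=W[(np.hypot(W[...,0]-586,W[...,1]+34)<36)&(W[...,2]>208)&(W[...,2]<222)];print(n,len(q),np.median(q,0).round(1))
    A=np.c_[q[:,:2],np.ones(len(q))]; print("slope",np.linalg.lstsq(A,q[:,2],rcond=None)[0][:2].round(3))
cv2.imwrite("pics/p5.png",np.hstack(ims)[:,:,::-1])
```

```text
[502.13535316 104.1190458  325.32285883] 19.9167
top 841 [582.6 -30.4 215.8]
slope [ 0.005 -0.006]
side 463 [582.  -41.7 214.9]
slope [-0.011  0.024]
```

View pics/p5.png

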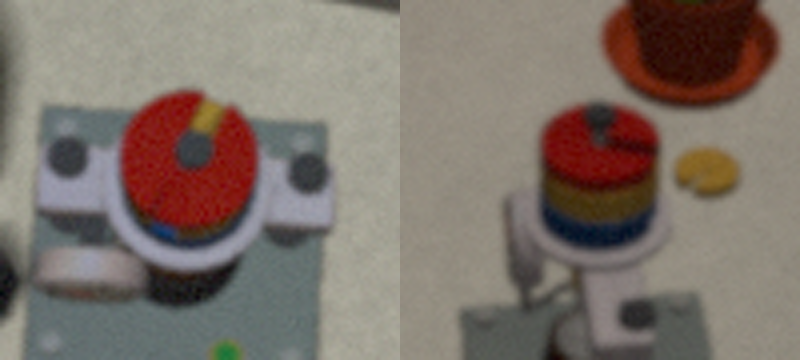

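The red weight lies flat on the brass (top at 215 mm, no slope), with its slot opposite to the brass one's. The stack is neat and the arm is clear, so I hand in.

```bash
python3 -c "
from rig import ctrl
print(ctrl.finish_job())"
```

```text
the job is handed in; nothing more can be done
None
```

I set the thick brass weight and then the thin red weight home on the stem above the blue one, flat and with alternating slots. I handed the job in at about 20 s; no verdict came back.

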